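# Restock the condiment counter

## Robot

A 6-joint arm with a two-finger parallel gripper is mounted at the origin on the work surface. World frame = base frame: x ahead of the robot, y to its left, z up, the work surface at z = 0. Lengths are in mm, angles in rad, forces in N, time in s.
With the tool pointing down it reaches from about 350 to 975 mm from the base axis. Payload 7.1 kg.
Tool frame: the origin (TCP) lies on the front face of the gripper's body, between the roots of the fingers; the fingertips stand 80 mm ahead of it and the grasp point (between the pads) lies 61 mm ahead of it; z points along the fingers, y is the line along which they close (so a half turn about z gives the same grasp; the last joint's range is limited). The gripper opens to 88 mm and grips with 3 to 60 N. Pads are 20 mm wide; open, the fingers measure 115 mm over their backs; the gripper's body (75 mm by 178 mm) begins 61 mm behind the grasp point.
Start: joints at [1.258, 0.423, 1.63, -0, 1.089, -0.019], TCP at [180.963, 598.212, 302.675] pointing down, gripper open.
Joint ranges: [-3, 3], [-0.9, 2.11], [0.09, 2.58], [-1.31, 4.45], [0.11, 2.69], [-2.54, 2.54]. Speed limits (rad/s): [2.39, 2.39, 3.01, 3.14, 3.14, 3.14].

## Interface

Orientations are given as a rotation vector (axis times angle).
In Python, from workcell import readout, vision, close_job gives the robot as it stands.
- The arm moves only by the tool servo_tool, never from a script. Its argument "plan" is a list that holds one entry, the list of rows, each a list of 7 numbers: the gripper command: -1 is fully open, 1 is shut, values between are in proportion, then the shift along the world's x, y, z in units of 40 mm (1.0 is 40 mm), then the turn, a rotation vector about the world's x, y, z in units of 5 degrees (1.0 is 5 degrees). A call has 1 to 5 rows; each row shifts and turns the commanded pose from where the row before left it; what a row does not reach is not made up. A row lasts 1/12 s, in which the tool goes at most 41.7 mm and 7.16 degrees, less where a joint would pass 70% of its speed; a pose out of reach is approached as far as the arm can. A call is refused whole if a number of a shift passes 1 or a number of a turn 1, either way. A call with a gripper value outside its range is refused whole. The fingers move at their own pace and stop on an object; the grip force is fixed at half the most. Time passes only in rows, so rows that do not move let the fingers close. It gives the time, the measured TCP pose, the force, the opening and the grip force at its end, in the units of the state.
- readout.get_obs(): the state, without advancing time (a new reading comes with each control period).
- vision.get_image(name): name is "side" or "top" or "wrist"; returns the picture (480x640x3 uint8, red, green, blue); there is no depth.
- vision.camera_params(name): a dict with "fx", "fy", "cx", "cy" (pixels), "D" ([k1, k2, p1, p2, k3] as OpenCV has them; the pictures are not rectified), "rvec" (rotation vector, rad) and "tvec" (3), from world to camera coordinates, as OpenCV has them; the wrist camera has in their place "hand_eye" (4x4, takes a point from camera to tool coordinates, whose origin is the TCP and whose axes are the flange's). Camera axes: x right, y down, z forward; pixel columns grow to the right and rows downward; lengths in mm; the calibration is good to about 2 mm. A picture is of the moment at which its call begins: read the wrist's pose just before it. camera_params takes no time and is no camera call.
- close_job(): hands the job in; it is judged then, once.
The state is a dict: "t": time; "qpos": joint angles; "qvel": joint speeds; "joint_torque": joint torques, N m; "ee_pos": TCP position; "orientation": TCP orientation; "ft_force": force on the tool from outside, world axes, zero at the start; "moment": the same for the moment, N m; "width": finger opening in mm; "grasp_force": force on a finger pad.
Only numpy, scipy, OpenCV 4.12 (cv2) and the standard library are available. Lean on these libraries where they do the work, as an engineer would, in place of code of your own. Each camera call takes 0.05 s, during which the arm holds its last target. There are 200 camera calls.

## Task

Restock the condiment counter: stand each of the three condiment jars in the coaster of the same colour as its lid, flat on the coaster's floor inside the rim, without ever tipping a jar over. Load the two sauce cartons upright into the sloped roller lane with their long sides along the lane, so that both run down: the brown carton (older stock) must rest against the stop, with the white one right behind it.

Things in the scene. Friction and masses are not known exactly. Their poses are not given: they have to be found in the camera images.
- jar_red_center (a point): Round white condiment jar with a red screw lid (seen from above: a red disc) and a red label band, 52 mm diameter over its whole height, 68 mm tall, about 0.25 kg. The point is its centre, 34 mm above its underside; z is up along the jar. It stands upright and loose on the counter.
- coaster_red: Red plastic coaster standing fixed on the counter: a round shallow dish, 88 mm outer diameter, raised rim 14 mm high and 6 mm thick, recess 76 mm across with its floor 6 mm above the counter. The origin is the centre of its underside on the counter, z up.
- jar_yellow_center (a point): Round white condiment jar with a yellow screw lid (seen from above: a yellow disc) and a yellow label band, 52 mm diameter over its whole height, 68 mm tall, about 0.25 kg. The point is its centre, 34 mm above its underside; z is up along the jar. It stands upright and loose on the counter.
- coaster_yellow: Yellow plastic coaster standing fixed on the counter: a round shallow dish, 88 mm outer diameter, raised rim 14 mm high and 6 mm thick, recess 76 mm across with its floor 6 mm above the counter. The origin is the centre of its underside on the counter, z up.
- jar_blue_center (a point): Round white condiment jar with a blue screw lid (seen from above: a blue disc) and a blue label band, 52 mm diameter over its whole height, 68 mm tall, about 0.25 kg. The point is its centre, 34 mm above its underside; z is up along the jar. It stands upright and loose on the counter.
- coaster_blue: Blue plastic coaster standing fixed on the counter: a round shallow dish, 88 mm outer diameter, raised rim 14 mm high and 6 mm thick, recess 76 mm across with its floor 6 mm above the counter. The origin is the centre of its underside on the counter, z up.
- carton_brown_center (a point): Brown cardboard sauce carton with a dark brown stripe along its top, a block 60 mm long (its x), 44 mm wide (its y), 58 mm tall (its z), about 0.15 kg, loose on the counter. The point is its centre, 29 mm above its underside. Both ends are alike.
- carton_white_center (a point): White sauce carton with a grey stripe along its top, a block 60 mm long (its x), 44 mm wide (its y), 58 mm tall (its z), about 0.15 kg, loose on the counter. The point is its centre, 29 mm above its underside. Both ends are alike.
- lane: Fixed sloped roller lane: free-turning light rollers, aluminium sides, black stop plate at its low -x end. Origin on the counter; lane runs along x, z up. Roller tops rise 14 deg (0.244 rad) towards +x, to the open high end at x 118, z 86 mm. Inside width 62 mm; walls 14 mm above the rollers, 4 mm thick. A carton let go on the rollers runs down by itself to the stop or the carton before it.
- lane_stop (a point): The low end of the lane: the point where the stop plate's face meets the plane of the roller tops, mid-width (x -125, y 0, z 26 mm in the lane's frame, same axes). The stop stands 32 mm above the rollers, square to them; they run 250 mm up the slope from here. At rest at the stop a carton's centre is 22 mm in x and 35 mm in z from here; the next one's 80 and 50 mm.

How it is judged:
By the outcome, as a careful person would: the job done as asked, in the order asked, and still so for the second after the job is handed in, with the robot touching nothing.
It also fails if it takes over 102 s, if anything falls off the work surface, if the arm or the gripper's body presses on something with over 40 N, if the wrist force passes 120 N, or if a joint passes its speed limit or range.

## Working session

There is one attempt and no reset: what is moved stays moved. The work goes in short steps, Python scripts to look and compute and a tool call to move; the robot and the scene stay as the last step left them, time stands still between calls to the robot, and variables do not carry over. Pictures are saved under pics/ and viewed, at most 14 in all, crops included, and the job is handed in when it is done.

Besides the shell and the picture viewer there is one more tool, called in YAML: its name, and indented under it one key for each argument. servo_tool: Moves the arm, as the interface text tells. Its arguments: {"type":"object","properties":{"plan":{"type":"array"}},"required":["plan"]}

```bash
mkdir -p pics; ls; python3 - <<'E'
from workcell import readout, vision
import cv2
o=readout.get_obs(); print({k:o[k] for k in("t","ee_pos","orientation","width")})
for n in("top","side","wrist"):
    cv2.imwrite(f"pics/{n}0.png",vision.get_image(n)[:,:,::-1]); print(n,vision.camera_params(n))
E
```

```text
pics
{'t': 0.0, 'ee_pos': array([180.80976606, 597.8336511 , 301.91943579]), 'orientation': array([-4.59743782e-01, -3.10750637e+00,  2.29462122e-03]), 'width': 87.87945095860688}
top {'fx': 578.5407505341343, 'fy': 578.5407505341343, 'cx': 318.0937164132553, 'cy': 236.51452701120107, 'D': array([-0.16208721,  0.        ,  0.        ,  0.        ,  0.        ]), 'rvec': array([ 2.158534  , -2.10777487,  0.22026428]), 'tvec': array([ -19.15616995,  523.88247388, 1094.37055835])}
side {'fx': 451.33728297769846, 'fy': 451.33728297769846, 'cx': 328.9520902906468, 'cy': 237.445713051241, 'D': array([-0.08651809,  0.        ,  0.        ,  0.        ,  0.        ]), 'rvec': array([ 2.27228551, -0.54558285,  0.219987  ]), 'tvec': array([-456.29328961,  204.16559683,  805.87982931])}
wrist {'fx': 424.3916998214027, 'fy': 424.3916998214027, 'cx': 326.80739397793013, 'cy': 242.32773836278335, 'D': array([-0.03866539,  0.        ,  0.        ,  0.        ,  0.        ]), 'hand_eye': array([[-7.37853948e-05, -9.55218476e-01, -2.95901434e-01,
         8.20709368e+01],
       [ 9.99999845e-01, -2.33704470e-04,  5.05078474e-04,
         1.42029317e-01],
       [-5.51613778e-04, -2.95901351e-01,  9.55218345e-01,
        -8.12050315e+01],
       [ 0.00000000e+00,  0.00000000e+00,  0.00000000e+00,
         1.00000000e+00]])}
```

View pics/top0.png

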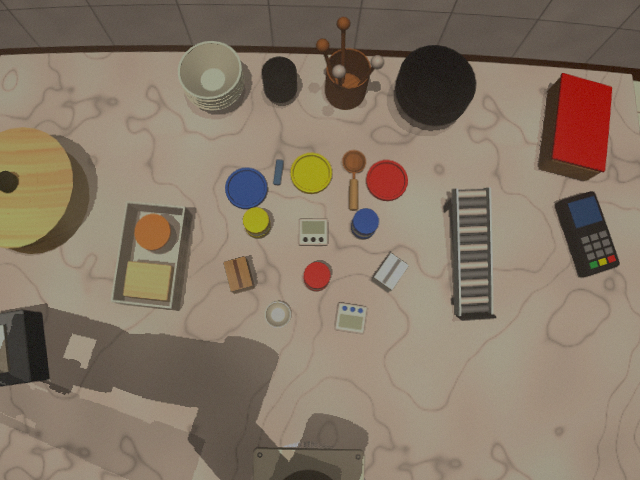

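View pics/side0.png

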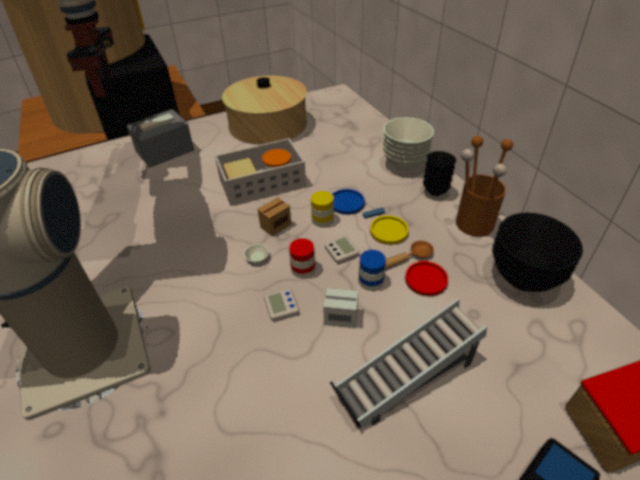

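Top: coasters blue (246,188), yellow (311,173), red (387,180). Jars: yellow (256,220), blue (365,222), red (317,275). Cartons: brown (240,274), white (390,271). Lane: x 450–495, stop at the bottom near (475,317). I'll enlarge both views.

```bash
python3 - <<'E'
import cv2
a=cv2.imread("pics/top0.png")[140:330,215:505]; cv2.imwrite("pics/topc.png",cv2.resize(a,None,fx=2.75,fy=2.75,interpolation=cv2.INTER_CUBIC))
a=cv2.imread("pics/side0.png")[180:430,240:500]; cv2.imwrite("pics/sidec.png",cv2.resize(a,None,fx=2.4,fy=2.4,interpolation=cv2.INTER_CUBIC))
E
```

```text
(no output)
```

View pics/topc.png

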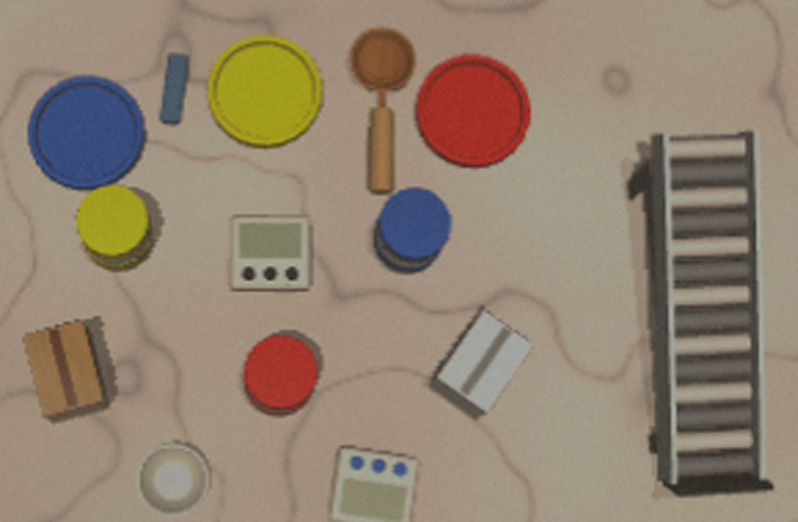

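View pics/sidec.png

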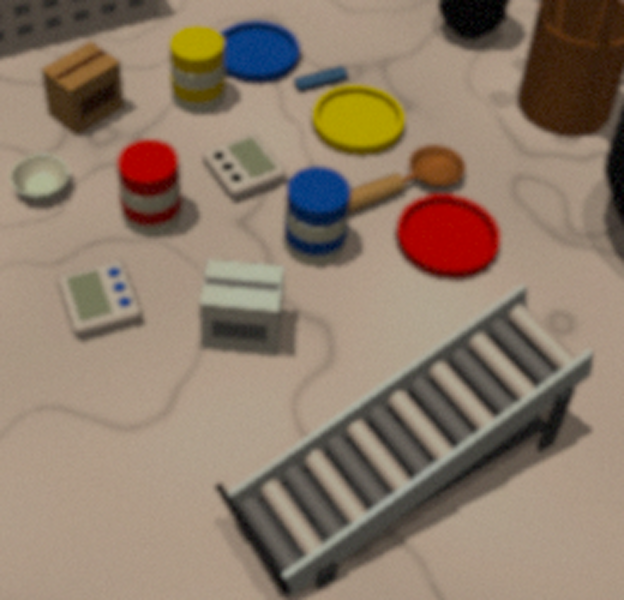

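Readings from the crops are converted to full pixels and triangulated.

```bash
cat > h.py <<'E'
import numpy as np, cv2
from scipy.spatial.transform import Rotation as R
from workcell import readout, vision
def ext(n):
    p=vision.camera_params(n); K=np.array([[p["fx"],0,p["cx"]],[0,p["fy"],p["cy"]],[0,0,1.]])
    if n=="wrist":
        o=readout.get_obs(); T=np.eye(4);T[:3,:3]=R.from_rotvec(o["orientation"]).as_matrix();T[:3,3]=o["ee_pos"]
        T=np.linalg.inv(T@p["hand_eye"]); Rm,t=T[:3,:3],T[:3,3]
    else: Rm,t=R.from_rotvec(p["rvec"]).as_matrix(),p["tvec"]
    return K,p["D"],Rm,t
def ray(cam,uv):
    K,D,Rm,t=cam; x=cv2.undistortPoints(np.array([[uv]],float),K,D)[0,0]
    d=Rm.T@np.array([x[0],x[1],1]); return -Rm.T@t,d/np.linalg.norm(d)
def tri(*cu):
    A=np.zeros((3,3));b=np.zeros(3);L=[ray(c,u) for c,u in cu]
    for o,d in L: P=np.eye(3)-np.outer(d,d);A+=P;b+=P@o
    X=np.linalg.solve(A,b); return X,max(np.linalg.norm((np.eye(3)-np.outer(d,d))@(X-o)) for o,d in L)
def onz(cam,uv,z):
    o,d=ray(cam,uv); return o+d*(z-o[2])/d[2]
def proj(cam,X):
    K,D,Rm,t=cam; return cv2.projectPoints(np.array(X,float).reshape(-1,3),cv2.Rodrigues(Rm)[0],t,K,D)[0][:,0]
E
python3 - <<'E'
from h import *
T,S=ext("top"),ext("side")
ft=lambda u,v:(215+u/2.75,140+v/2.75); fs=lambda u,v:(240+u/2.4,180+v/2.4)
P=dict(jY=((113,221),(198,48),68),jB=((415,224),(319,191),68),jR=((281,372),(149,162),68),
cB=((87,132),(260,50),14),cY=((265,91),(359,117),14),cR=((473,110),(448,233),14),
br=((64.5,369),(82,69),58),wh=((484,360),(243,281),58),
hiL=((658,135),(522,290),100),hiR=((752,132),(590,357),100),loL=((670,478),(234,493),40),loR=((766,482),(288,578),40))
np.set_printoptions(precision=1,suppress=True)
for k,(a,b,z) in P.items():
    X,e=tri((T,ft(*a)),(S,fs(*b))); print(k,X,round(e,1),"onz",onz(T,ft(*a),z)[:2],onz(S,fs(*b),z)[:2],z)
for k,z,c in (("br",58,((24,337),(84,320),(104,402),(46,418))),("wh",58,((483,309),(531,347),(484,411),(436,373)))):
    q=np.array([onz(T,ft(*u),z)[:2] for u in c]); d=q[3]-q[0]; w=q[1]-q[0]; print(k,np.linalg.norm(d),np.linalg.norm(w),np.degrees(np.arctan2(d[1],d[0])))
E
```

```text
jY [552.4 115.8  59.6] 1.1 onz [549.5 115.4] [549.1 106.2] 68
jB [ 555.2 -100.2   64. ] 1.4 onz [553.  -99.3] [ 554.4 -103.6] 68
jR [446.7  -6.7  64.2] 1.4 onz [444.9  -6.2] [446.8 -10.5] 68
cB [633.1 142.9   7.7] 2.3 onz [629.1 142.9] [631.7 135.9] 14
cY [667.5   9.1   9.8] 1.4 onz [664.8   9.6] [666.2   5.1] 14
cR [ 656.7 -149.6    9.9] 0.9 onz [ 654.6 -148.7] [ 655.  -152.5] 14
br [446.4 146.6  52. ] 1.5 onz [444.2 146.2] [445.7 139.4] 58
wh [ 459.2 -150.5   58.6] 1.4 onz [ 457.9 -150.2] [ 460.9 -150.3] 58
hiL [ 619.5 -272.1   90. ] 1.4 onz [ 615.4 -268.8] [ 614.3 -277.9] 100
hiR [ 623.3 -340.9   92. ] 1.1 onz [ 620.  -337.7] [ 619.  -344.7] 100
loL [ 379.1 -290.3   33.5] 1.3 onz [ 377.5 -288.3] [ 378.7 -293.7] 40
loR [ 378.4 -360.5   40.7] 3.2 onz [ 375.4 -359.7] [ 381.7 -360.9] 40
br 59.75700170081681 44.099131282445335 -162.21295293134506
wh 57.396568194977625 43.50152468267869 144.35173383566806
```

Heights check out to ~4 mm (jar lids 60–64 against 68, lane ends as given). I'll move over the yellow jar, rotating on the way.

servo_tool:
  plan:
    - [[-1,0.6,-0.8,-0.15,0,0,-0.6],[-1,0.6,-0.8,-0.15,0,0,-0.6],[-1,0.6,-0.8,-0.15,0,0,-0.6],[-1,0.6,-0.8,-0.15,0,0,-0.6],[-1,0.6,-0.8,-0.15,0,0,-0.6]]

```text
t: 0.57
ee_pos: [301.5, 436.6, 272.3]
orientation: [-0.864, -3.02, 0.0]
ft_force: [1.2, -0.8, 0.3]
width: 87.7
grasp_force: 0.0
```

servo_tool:
  plan:
    - [[-1,0.6,-0.8,-0.15,0,0,-0.6],[-1,0.6,-0.8,-0.15,0,0,-0.6],[-1,0.6,-0.8,-0.15,0,0,-0.6],[-1,0.6,-0.8,-0.15,0,0,-0.6],[-1,0.6,-0.8,-0.15,0,0,-0.6]]

```text
t: 0.98
ee_pos: [421.7, 276.5, 242.4]
orientation: [1.252, 2.881, 0.0]
ft_force: [0.2, -0.2, -0.9]
width: 87.5
grasp_force: 0.0
```

servo_tool:
  plan:
    - [[-1,0.6,-0.8,-0.15,0,0,-0.6],[-1,0.6,-0.8,-0.15,0,0,-0.6],[-1,0.6,-0.8,-0.15,0,0,-0.6],[-1,0,0,0,0,0,0],[-1,0,0,0,0,0,0]]

```text
t: 1.4
ee_pos: [493.7, 180.4, 224.1]
orientation: [-1.476, -2.772, 0.001]
ft_force: [-0.1, 0.4, -0.5]
width: 88.1
grasp_force: 0.0
```

```bash
python3 - <<'E'
from h import *
W=ext("wrist"); im=vision.get_image("wrist"); cv2.imwrite("pics/w1.png",im[:,:,::-1])
print(proj(W,[[550.5,115.5,68],[666,9,14],[631,142,14],[554,-100,68],[446,-6.5,68]]).round())
E
```

```text
[[344. 380.]
 [380. 489.]
 [444. 363.]
 [194. 571.]
 [119. 431.]]
```

View pics/w1.png

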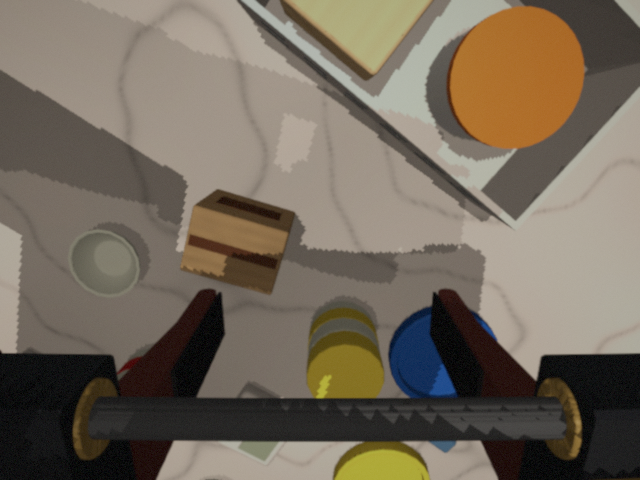

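The wrist picture shows the yellow lid near (345,366), blue coaster (447,350), brown carton top corners (195,207), (293,228), (270,293), (182,267). The prediction looks about 12 px lower; I'll quantify it.

```bash
python3 - <<'E'
from h import *
np.set_printoptions(precision=1,suppress=True)
W=ext("wrist"); T=ext("top")
q=[onz(W,u,58) for u in((195,207),(293,228),(270,293),(182,267))]; print("brown",np.array(q)[:,:2],np.mean(q,0),onz(W,(235,249),58))
im=cv2.imread("pics/w1.png"); hsv=cv2.cvtColor(im,cv2.COLOR_BGR2HSV)
m=cv2.inRange(hsv,(100,120,40),(125,255,255)); m[:300]=0; m[400:]=0
c=max(cv2.findContours(m,0,2)[0],key=cv2.contourArea); print("blue bbox",cv2.boundingRect(c))
e=[cv2.pointPolygonTest]
a=np.linspace(0,6.28,12)
print("pred blue rim",proj(W,np.c_[631+44*np.cos(a),142+44*np.sin(a),14+0*a]).round().tolist())
print("pred lid",proj(W,np.c_[550.5+26*np.cos(a),115.5+26*np.sin(a),68+0*a]).round().tolist())
print("lid from wrist",onz(W,(345,366),68),"tri brown",tri((W,(235,249)),(T,(215+64.5/2.75,140+369/2.75))))
E
```

```text
brown [[412.  160.2]
 [467.6 182.1]
 [478.6 138. ]
 [423.7 122. ]] [445.5 150.6  58. ] [445.3 150.9  58. ]
blue bbox (389, 307, 69, 91)
pred blue rim [[485.0, 391.0], [498.0, 366.0], [493.0, 339.0], [472.0, 320.0], [441.0, 316.0], [411.0, 327.0], [391.0, 350.0], [389.0, 378.0], [404.0, 400.0], [430.0, 410.0], [460.0, 407.0], [485.0, 391.0]]
pred lid [[376.0, 400.0], [383.0, 383.0], [378.0, 364.0], [362.0, 351.0], [339.0, 347.0], [318.0, 355.0], [306.0, 371.0], [305.0, 390.0], [317.0, 406.0], [337.0, 414.0], [358.0, 412.0], [375.0, 400.0]]
lid from wrist [544.5 125.9  68. ] tri brown (array([445.3, 147.3,  48.9]), np.float64(0.05566029268240332))
```

The wrist view differs from the top by ~5 mm; I'll split the difference and descend on the jar (opening leaves 18 mm a side).

servo_tool:
  plan:
    - [[-1,0.46,-0.52,-0.4,0,0,0],[-1,0.46,-0.52,-0.4,0,0,0],[-1,0.46,-0.52,-0.4,0,0,0],[-1,0,0,-0.87,0,0,0],[-1,0,0,-0.87,0,0,0]]

```text
t: 1.87
ee_pos: [549.5, 120.7, 107.3]
orientation: [1.468, 2.774, 0.004]
ft_force: [0.2, 0.5, -0.9]
width: 87.8
grasp_force: 0.0
```

servo_tool:
  plan:
    - [[-1,0,0,0,0,0,0],[1,0,0,0,0,0,0],[1,0,0,0,0,0,0],[1,0,0,0,0,0,0],[1,0,0,0,0,0,0]]

```text
t: 2.28
ee_pos: [549.1, 120.7, 109.4]
orientation: [1.468, 2.774, 0.004]
ft_force: [0.0, 0.3, 0.7]
width: 64.8
grasp_force: 0.0
```

servo_tool:
  plan:
    - [[1,0,0,0,0,0,0],[1,0,0,0,0,0,0],[1,0,0,0,0,0,0]]

```text
t: 2.53
ee_pos: [548.7, 120.0, 108.4]
orientation: [1.47, 2.775, 0.002]
ft_force: [-0.7, 1.2, 10.0]
width: 51.9
grasp_force: 30.0
```

servo_tool:
  plan:
    - [[1,0,0,1,0,0,0],[1,0.72,-0.67,0,0,0,0],[1,0.72,-0.67,0,0,0,0],[1,0.72,-0.67,0,0,0,0],[1,0.72,-0.67,0,0,0,0]]

```text
t: 2.95
ee_pos: [664.3, 11.4, 147.6]
orientation: [1.47, 2.776, 0.0]
ft_force: [-0.3, 0.2, -2.6]
width: 51.6
grasp_force: 30.0
```

servo_tool:
  plan:
    - [[1,0,0,0,0,0,0],[1,0,0,0,0,0,0]]

```text
t: 3.12
ee_pos: [664.3, 10.8, 146.9]
orientation: [1.475, 2.773, 0.0]
ft_force: [-0.9, 0.1, -2.3]
width: 51.8
grasp_force: 30.0
```

```bash
python3 - <<'E'
from h import *
np.set_printoptions(precision=1,suppress=True)
o=readout.get_obs(); print(o["t"],o["ee_pos"],o["width"])
t=vision.get_image("top")[:,:,::-1];s=vision.get_image("side")[:,:,::-1];w=vision.get_image("wrist")[:,:,::-1]
a=cv2.resize(t[140:240,260:380],(480,400),interpolation=2); b=cv2.resize(s[170:270,330:430],(400,400),interpolation=2)
b=b[:, :320]
cv2.imwrite("pics/p1.png",np.hstack([a,b])); cv2.imwrite("pics/w2.png",w)
E
```

```text
3.1167 [664.3  10.8 146.9] 51.75063066393015
```

View pics/p1.png

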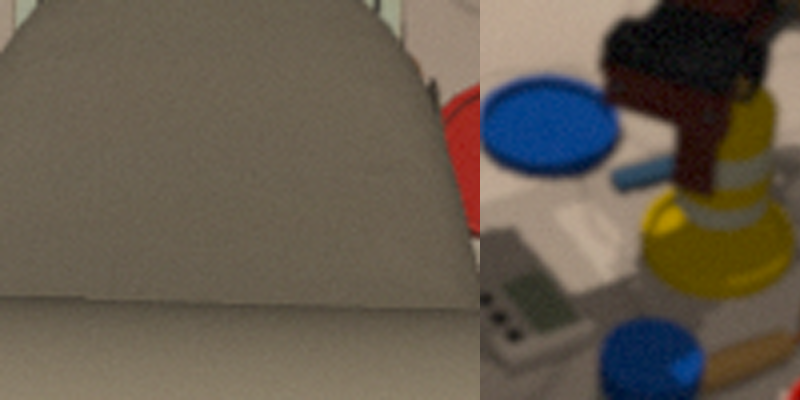

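The side crop shows the held jar's axis at about x 730 above the coaster centre at about (718,243). I'll check whether perspective accounts for that.

```bash
python3 - <<'E'
from h import *
S=ext("side")
f=lambda X:((proj(S,X)-[330,170])*4+[480,0]).round().tolist()
print(f([[666,9,14],[666,9,38],[664.3,10.8,38],[664.3,10.8,106],[664.3,10.8,14],[674,10,38],[664,0,38]]))
E
```

```text
[[714.0, 231.0], [718.0, 199.0], [713.0, 198.0], [723.0, 101.0], [710.0, 230.0], [729.0, 193.0], [723.0, 209.0]]
```

Within ~4 mm, well inside the 12 mm slack. A small correction, then lower.

servo_tool:
  plan:
    - [[1,-0.05,0.05,-0.4,0,0,0],[1,0,0,-0.25,0,0,0],[1,0,0,-0.13,0,0,0],[1,0,0,0,0,0,0]]

```text
t: 3.6
ee_pos: [660.0, 15.3, 114.7]
orientation: [-1.468, -2.775, 0.002]
ft_force: [-0.2, 0.4, -2.4]
width: 51.9
grasp_force: 30.0
```

servo_tool:
  plan:
    - [[1,0.08,-0.08,0,0,0,0],[1,0,0,-0.03,0,0,0],[1,0,0,0,0,0,0],[-0.2,0,0,0,0,0,0],[-0.4,0,0,0,0,0,0]]

```text
t: 4.02
ee_pos: [664.9, 11.4, 115.1]
orientation: [1.471, 2.775, 0.001]
ft_force: [-0.0, 0.7, 0.8]
width: 56.6
grasp_force: 0.0
```

servo_tool:
  plan:
    - [[-1,0,0,0,0,0,0],[-1,0,0,0,0,0,0],[-1,0,0,0,0,0,0],[-1,0,0,1,0,0,0],[-1,0,0,1,0,0,0]]

```text
t: 4.43
ee_pos: [662.8, 11.4, 192.7]
orientation: [-1.468, -2.771, 0.005]
ft_force: [0.7, -0.8, 0.9]
width: 86.9
grasp_force: 0.0
```

servo_tool:
  plan:
    - [[-1,-0.55,-0.55,0,0,0,-1],[-1,-0.55,-0.55,0,0,0,-1],[-1,-0.55,-0.55,0,0,0,-1],[-1,-0.55,-0.55,0,0,0,-1],[-1,-0.55,-0.55,0,0,0,-1]]

```text
t: 4.85
ee_pos: [553.5, -99.3, 195.0]
orientation: [2.041, 2.387, 0.0]
ft_force: [-0.5, -0.3, 0.2]
width: 88.1
grasp_force: 0.0
```

servo_tool:
  plan:
    - [[-1,0,0,0,0,0,-1],[-1,0,0,-0.6,0,0,-1],[-1,0,0,-0.8,0,0,0],[-1,0,0,-0.72,0,0,0],[-1,0,0,0,0,0,0]]

```text
t: 5.27
ee_pos: [551.7, -98.2, 105.6]
orientation: [-2.233, -2.201, 0.007]
ft_force: [-0.1, 0.5, -0.6]
width: 87.9
grasp_force: 0.0
```

servo_tool:
  plan:
    - [[1,0,0,0,0,0,0],[1,0,0,0,0,0,0],[1,0,0,0,0,0,0],[1,0,0,0,0,0,0],[1,0,0,0,0,0,0]]

```text
t: 5.68
ee_pos: [555.3, -98.7, 111.3]
orientation: [2.236, 2.204, 0.002]
ft_force: [-0.1, -1.1, 0.4]
width: 57.7
grasp_force: 0.0
```

servo_tool:
  plan:
    - [[1,0,0,0,0,0,0],[1,0,0,0,0,0,0]]

```text
t: 5.85
ee_pos: [555.2, -98.7, 110.9]
orientation: [2.236, 2.204, 0.002]
ft_force: [-0.8, 0.9, 7.3]
width: 51.6
grasp_force: 30.0
```

servo_tool:
  plan:
    - [[1,0,0,1,0,0,0],[1,0,0.5,0.85,0,0,0],[1,0.27,0.93,0,0,0,0],[1,0.27,0.93,0,0,0,0],[1,0.27,0.93,0,0,0,0]]

```text
t: 6.27
ee_pos: [587.1, 34.1, 184.7]
orientation: [2.239, 2.203, 0.001]
ft_force: [1.0, -0.5, -3.8]
width: 51.6
grasp_force: 30.0
```

servo_tool:
  plan:
    - [[1,0.27,0.93,0,0,0,0],[1,0.27,0.93,0,0,0,0],[1,0.5,0.93,0,0,0,0],[1,0,0,-0.8,0,0,0],[1,0,0,0,0,0,0]]

```text
t: 6.68
ee_pos: [626.4, 146.1, 147.6]
orientation: [-2.232, -2.207, 0.007]
ft_force: [-3.6, -0.6, -4.6]
width: 51.7
grasp_force: 30.0
```

servo_tool:
  plan:
    - [[1,0,0,0,0,0,0]]

```text
t: 6.77
ee_pos: [626.4, 144.3, 149.9]
orientation: [-2.234, -2.205, 0.008]
ft_force: [0.3, -0.1, -3.4]
width: 51.7
grasp_force: 30.0
```

```bash
python3 - <<'E'
from h import *
o=readout.get_obs(); print(o["t"],o["ee_pos"],o["width"])
w=vision.get_image("side")[:,:,::-1]; cv2.imwrite("pics/s3.png",cv2.resize(w[150:290,290:440],(600,560),interpolation=2))
S=ext("side"); x,y,_=o["ee_pos"]
f=lambda X:((proj(S,X)-[290,150])*4).round().tolist()
print(f([[629.5,144,14],[629.5,144,40],[x,y,40],[x,y,14],[665,11,74]]))
E
```

```text
6.7667 [626.36274746 144.25566546 149.8736298 ] 51.68274135124829
[[224.0, 197.0], [224.0, 163.0], [219.0, 164.0], [219.0, 198.0], [399.0, 227.0]]
```

View pics/s3.png

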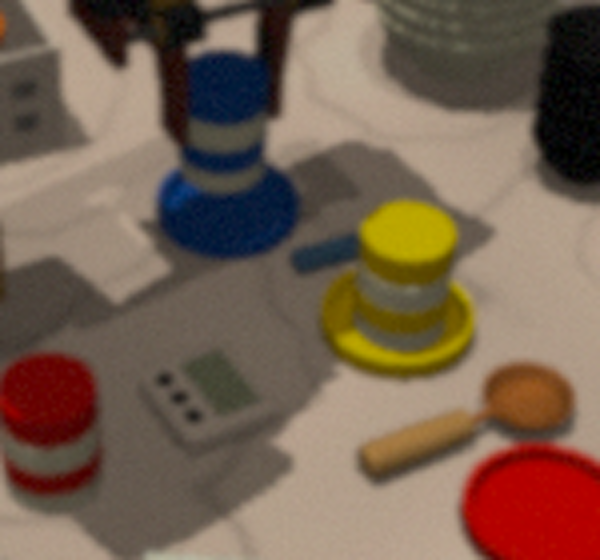

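Side view: the yellow jar stands inside its coaster; the held blue jar's axis (x≈227) is over the blue coaster's centre (x≈229). Lower and release.

servo_tool:
  plan:
    - [[1,0,0,-0.4,0,0,0],[1,0,0,-0.25,0,0,0],[1,0,0,-0.15,0,0,0],[1,0,0,0,0,0,0],[1,0,0,0,0,0,0]]

```text
t: 7.23
ee_pos: [628.2, 143.6, 120.1]
orientation: [-2.238, -2.204, 0.001]
ft_force: [0.5, -0.8, -2.9]
width: 51.4
grasp_force: 30.0
```

servo_tool:
  plan:
    - [[1,0,0,-0.06,0,0,0],[1,0,0,0,0,0,0],[1,0,0,0,0,0,0]]

```text
t: 7.48
ee_pos: [628.5, 144.1, 117.9]
orientation: [2.237, 2.205, 0.001]
ft_force: [-0.1, 0.4, -3.1]
width: 51.3
grasp_force: 30.0
```

servo_tool:
  plan:
    - [[1,0,0,-0.04,0,0,0],[1,0,0,0,0,0,0],[1,0,0,0,0,0,0]]

```text
t: 7.73
ee_pos: [628.7, 144.3, 116.9]
orientation: [2.237, 2.205, 0.001]
ft_force: [-1.7, -0.3, 5.8]
width: 51.3
grasp_force: 30.0
```

servo_tool:
  plan:
    - [[0,0,0,0,0,0,0],[-0.5,0,0,0,0,0,0],[-1,0,0,0,0,0,0],[-1,0,0,1,0,0,0],[-1,0,0,1,0,0,0]]

```text
t: 8.15
ee_pos: [626.7, 143.8, 193.9]
orientation: [-2.235, -2.203, 0.008]
ft_force: [2.1, 0.4, 0.2]
width: 74.8
grasp_force: 0.0
```

servo_tool:
  plan:
    - [[-1,-0.65,-0.53,0,0,0,-1],[-1,-0.65,-0.53,0,0,0,-1],[-1,-0.65,-0.53,0,0,0,-1],[-1,-0.65,-0.53,0,0,0,-1],[-1,-0.65,-0.53,0,0,0,-1]]

```text
t: 8.57
ee_pos: [497.2, 37.4, 196.1]
orientation: [2.665, 1.663, 0.001]
ft_force: [0.6, -0.2, 0.0]
width: 87.8
grasp_force: 0.0
```

servo_tool:
  plan:
    - [[-1,-0.65,-0.53,0,0,0,-1],[-1,-0.65,-0.53,0,0,0,-1],[-1,0,0,0,0,0,0],[-1,0,0,0,0,0,0]]

```text
t: 8.9
ee_pos: [445.5, -5.1, 196.1]
orientation: [2.798, 1.428, 0.0]
ft_force: [0.4, -0.8, 0.7]
width: 87.7
grasp_force: 0.0
```

servo_tool:
  plan:
    - [[-1,0,0,-0.8,0,0,0],[-1,0,0,-0.8,0,0,0],[-1,0,0,-0.6,0,0,0],[-1,0,0,0,0,0,0],[1,0,0,0,0,0,0]]

```text
t: 9.32
ee_pos: [446.7, -3.8, 107.1]
orientation: [-2.795, -1.432, 0.003]
ft_force: [0.9, 0.5, -0.2]
width: 84.0
grasp_force: 0.0
```

servo_tool:
  plan:
    - [[1,0,0,0,0,0,0],[1,0,0,0,0,0,0],[1,0,0,0,0,0,0],[1,0,0,0,0,0,0],[1,0,0,0,0,0,0]]

```text
t: 9.73
ee_pos: [447.1, -4.3, 108.8]
orientation: [2.796, 1.43, 0.003]
ft_force: [1.1, -1.2, 4.5]
width: 51.5
grasp_force: 30.2
```

servo_tool:
  plan:
    - [[1,0,0,0,0,0,0],[1,0,0,0,0,0,0]]

```text
t: 9.9
ee_pos: [447.1, -4.4, 108.8]
orientation: [2.796, 1.43, 0.003]
ft_force: [-0.6, 0.2, 9.0]
width: 51.7
grasp_force: 30.0
```

servo_tool:
  plan:
    - [[1,0,0,1,0,0,0],[1,0.74,-0.51,0,0,0,0],[1,0.74,-0.51,0,0,0,0],[1,0.74,-0.51,0,0,0,0],[1,0.74,-0.51,0,0,0,0]]

```text
t: 10.32
ee_pos: [565.7, -86.8, 148.5]
orientation: [2.797, 1.43, 0.001]
ft_force: [1.0, -0.1, -2.8]
width: 51.8
grasp_force: 30.0
```

servo_tool:
  plan:
    - [[1,0.74,-0.51,0,0,0,0],[1,0.74,-0.51,0,0,0,0],[1,0.74,-0.51,0,0,0,0],[1,0,0,0,0,0,0],[1,0,0,0,0,0,0]]

```text
t: 10.73
ee_pos: [654.2, -148.2, 147.5]
orientation: [2.798, 1.428, 0.0]
ft_force: [-0.4, 1.0, -2.1]
width: 52.0
grasp_force: 30.0
```

```bash
python3 - <<'E'
from h import *
o=readout.get_obs(); print(o["t"],o["ee_pos"],o["width"])
w=vision.get_image("side")[:,:,::-1]; cv2.imwrite("pics/s4.png",cv2.resize(w[170:310,320:480],(640,560),interpolation=2))
S=ext("side"); x,y,_=o["ee_pos"]
f=lambda X:((proj(S,X)-[320,170])*4).round().tolist()
print(f([[654,-147,14],[654,-147,40],[x,y,40],[x,y,14]]))
E
```

```text
10.7333 [ 654.22484538 -148.2072151   147.51827842] 52.03964563754703
[[419.0, 422.0], [426.0, 387.0], [428.0, 388.0], [420.0, 423.0]]
```

View pics/s4.png

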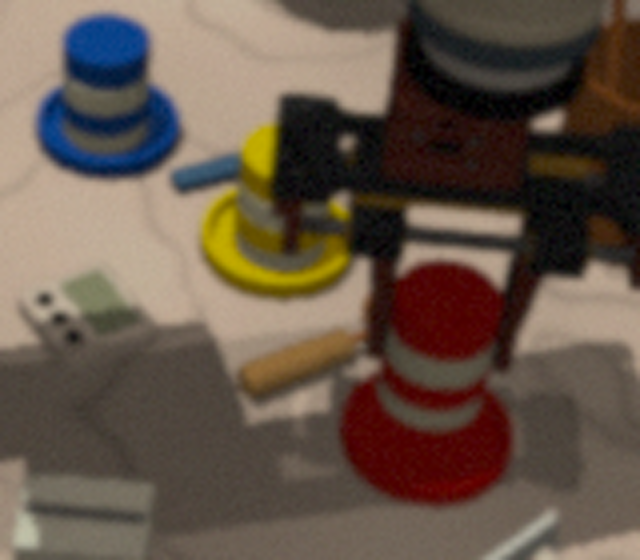

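Side view: blue and yellow jars stand in their coasters; the red jar's bottom (x≈430) is over the red coaster's centre (x≈427, about 434 expected at that height). Lower.

servo_tool:
  plan:
    - [[1,0,0,-0.4,0,0,0],[1,0,0,-0.25,0,0,0],[1,0,0,-0.13,0,0,0],[1,0,0,0,0,0,0],[1,0,0,0,0,0,0]]

```text
t: 11.2
ee_pos: [652.9, -146.5, 116.4]
orientation: [-2.796, -1.431, 0.001]
ft_force: [1.1, 0.8, -2.1]
width: 52.3
grasp_force: 30.0
```

servo_tool:
  plan:
    - [[1,0,0,-0.04,0,0,0],[1,0,0,0,0,0,0],[1,0,0,0,0,0,0]]

```text
t: 11.45
ee_pos: [653.5, -147.0, 115.3]
orientation: [2.797, 1.43, 0.0]
ft_force: [0.0, -0.9, -2.4]
width: 51.6
grasp_force: 30.0
```

servo_tool:
  plan:
    - [[1,0,0,-0.03,0,0,0],[0,0,0,0,0,0,0],[-0.5,0,0,0,0,0,0],[-1,0,0,0,0,0,0],[-1,0,0,0,0,0,0]]

```text
t: 11.87
ee_pos: [653.6, -147.2, 114.0]
orientation: [2.797, 1.43, 0.0]
ft_force: [0.6, 0.3, 0.0]
width: 68.0
grasp_force: 0.0
```

servo_tool:
  plan:
    - [[-1,0,0,1,0,0,0],[-1,0,0,1,0,0,0],[-1,-0.58,0.82,0,0,0,-0.8],[-1,-0.58,0.82,0,0,0,-0.8],[-1,-0.58,0.82,0,0,0,-0.8]]

```text
t: 12.28
ee_pos: [583.4, -48.2, 194.7]
orientation: [2.933, 1.122, 0.003]
ft_force: [0.0, 0.1, -0.6]
width: 88.1
grasp_force: 0.0
```

servo_tool:
  plan:
    - [[-1,-0.58,0.82,0,0,0,-0.8],[-1,-0.58,0.82,0,0,0,-0.8],[-1,-0.58,0.82,0,0,0,-0.8],[-1,-0.58,0.82,0,0,0,-0.8],[-1,-0.58,0.82,0,0,0,-0.8]]

```text
t: 12.7
ee_pos: [466.7, 116.5, 194.0]
orientation: [-3.084, -0.598, -0.001]
ft_force: [0.4, -0.4, -0.1]
width: 87.5
grasp_force: 0.0
```

servo_tool:
  plan:
    - [[-1,-0.58,0.82,0,0,0,-0.8],[-1,0,0,0,0,0,0],[-1,0,0,0,0,0,0]]

```text
t: 12.95
ee_pos: [443.8, 149.6, 194.1]
orientation: [3.101, 0.503, 0.0]
ft_force: [-0.1, 0.7, 0.2]
width: 87.8
grasp_force: 0.0
```

```bash
python3 - <<'E'
from h import *
o=readout.get_obs(); print(o["t"],o["ee_pos"],o["orientation"])
W=ext("wrist")
w=vision.get_image("wrist")[:,:,::-1]; cv2.imwrite("pics/w5.png",w)
print(proj(W,[[445,148,58]]+[[445+a*.949-b*.314,148+a*.314+b*.949,58] for a,b in((30,22),(30,-22),(-30,-22),(-30,22))]).round().tolist())
E
```

```text
12.95 [443.75346611 149.57805656 194.05156491] [3.10102953e+00 5.02966787e-01 2.70702738e-04]
[[331.0, 266.0], [290.0, 212.0], [373.0, 212.0], [370.0, 315.0], [292.0, 315.0]]
```

View pics/w5.png

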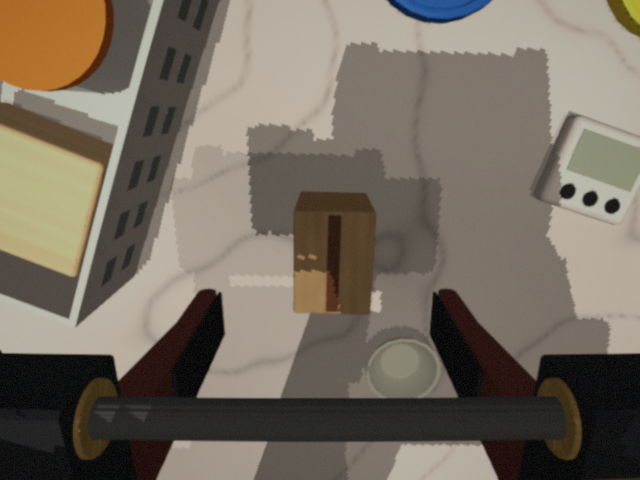

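Wrist view: carton top corners (294,210), (375,208), (371,313), (294,312), matching the prediction within 3 px. Descend and grip.

servo_tool:
  plan:
    - [[-1,0.03,-0.04,-0.8,0,0,0],[-1,0,0,-0.8,0,0,0],[-1,0,0,-0.63,0,0,0],[-1,0,0,0,0,0,0],[1,0,0,0,0,0,0]]

```text
t: 13.42
ee_pos: [446.1, 145.3, 103.9]
orientation: [3.102, 0.494, -0.004]
ft_force: [-0.4, -0.3, -0.6]
width: 84.6
grasp_force: 0.0
```

servo_tool:
  plan:
    - [[1,0,0,0,0,0,0],[1,0,0,0,0,0,0],[1,0,0,0,0,0,0],[1,0,0,0,0,0,0],[1,0,0,0,0,0,0]]

```text
t: 13.83
ee_pos: [446.4, 146.6, 105.6]
orientation: [-3.102, -0.496, -0.003]
ft_force: [0.3, -0.2, -0.3]
width: 51.1
grasp_force: 0.0
```

servo_tool:
  plan:
    - [[1,0,0,0,0,0,0],[1,0,0,0,0,0,0],[1,0,0,0,0,0,0]]

```text
t: 14.08
ee_pos: [446.1, 146.7, 105.2]
orientation: [-3.102, -0.496, -0.001]
ft_force: [-0.9, 0.7, 6.6]
width: 44.0
grasp_force: 29.8
```

Gripped (44.0 mm). Carry to above the low end of the lane, turning to the lane's yaw (4.7°) and then tilting 14° with the slope.

servo_tool:
  plan:
    - [[1,0,0,1,0,0,0],[1,0,0,1,0,0,0],[1,-0.09,-0.97,0.03,0,0,-0.45],[1,-0.09,-0.97,0.03,0,0,-0.45],[1,-0.09,-0.97,0.03,0,0,-0.45]]

```text
t: 14.5
ee_pos: [435.0, 29.5, 189.0]
orientation: [3.126, 0.314, 0.003]
ft_force: [0.2, 0.4, -2.4]
width: 43.9
grasp_force: 29.8
```

servo_tool:
  plan:
    - [[1,-0.09,-0.97,0.03,0,0,-0.45],[1,-0.09,-0.97,0.03,0,0,-0.45],[1,-0.09,-0.97,0.03,0,0,-0.45],[1,-0.09,-0.97,0.03,0.038,-0.465,0],[1,-0.09,-0.97,0.03,0.038,-0.465,0]]

```text
t: 14.92
ee_pos: [416.7, -165.6, 194.3]
orientation: [-3.133, -0.128, -0.13]
ft_force: [1.1, 0.2, -2.4]
width: 44.2
grasp_force: 29.8
```

servo_tool:
  plan:
    - [[1,-0.09,-0.97,0.03,0.038,-0.465,0],[1,-0.09,-0.97,0.03,0.038,-0.465,0],[1,-0.09,-0.97,0.03,0.038,-0.465,0],[1,-0.09,-0.97,0.03,0.038,-0.465,0],[1,0,0,0,0,0,0]]

```text
t: 15.33
ee_pos: [402.2, -325.7, 199.8]
orientation: [-3.11, -0.119, -0.389]
ft_force: [0.8, -0.7, -1.6]
width: 44.2
grasp_force: 29.8
```

servo_tool:
  plan:
    - [[1,0,0,0,0,0,0],[1,0,0,0,0,0,0]]

```text
t: 15.5
ee_pos: [402.0, -318.4, 198.6]
orientation: [-3.105, -0.125, -0.378]
ft_force: [-0.3, 0.7, -2.1]
width: 44.2
grasp_force: 29.8
```

```bash
python3 - <<'E'
from h import *
o=readout.get_obs(); print(o["t"],o["ee_pos"],o["orientation"],o["width"])
M=R.from_rotvec(o["orientation"]).as_matrix(); print(M.round(3))
w=vision.get_image("wrist")[:,:,::-1]; cv2.imwrite("pics/w6.png",w)
s=vision.get_image("side")[:,:,::-1]; cv2.imwrite("pics/s6.png",cv2.resize(s[270:430,290:490],(800,640),interpolation=2)[40:])
a,b=np.array([376.6,-322.7]),np.array([618.5,-303]);n=np.array([-.081,.997])
W=ext("wrist")
print("walls L/R inner tops",[proj(W,[[*(p+s*31*n),z]])[0].round().tolist() for s in(1,-1) for p,z in((a,39.6),(b,99.6),((a+b)/2,69.6))])
E
```

```text
15.5 [ 401.97831839 -318.38288228  198.55786169] [-3.10466022 -0.12518387 -0.37842501] 44.18961978803013
[[ 0.968  0.081  0.239]
 [ 0.078 -0.997  0.021]
 [ 0.24  -0.002 -0.971]]
walls L/R inner tops [[283.0, 356.0], [268.0, -125.0], [276.0, 150.0], [383.0, 356.0], [403.0, -125.0], [393.0, 150.0]]
```

View pics/w6.png

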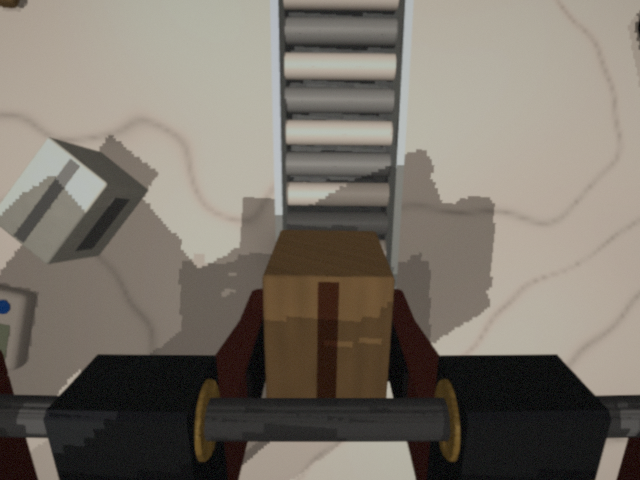

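The wrist view shows the lane's inner wall tops at x≈281/398 on row 150, i.e. its middle ~4.5 mm right of the carton's (world -y) and about 1° less yaw. Correct and descend.

servo_tool:
  plan:
    - [[1,0.1,-0.11,-0.5,0,0,-0.2],[1,0,0,-0.5,0,0,0],[1,0,0,-0.25,0,0,0],[1,0,0,0,0,0,0],[1,0,0,0,0,0,0]]

```text
t: 16.02
ee_pos: [406.8, -322.2, 148.7]
orientation: [-3.107, -0.102, -0.379]
ft_force: [-0.0, -0.8, -1.8]
width: 44.0
grasp_force: 29.8
```

```bash
python3 - <<'E'
from h import *
o=readout.get_obs(); print(o["t"],o["ee_pos"],o["ft_force"])
s=vision.get_image("side")[:,:,::-1]; cv2.imwrite("pics/s7.png",cv2.resize(s[280:430,310:500],(760,600),interpolation=2))
E
```

```text
16.0167 [ 406.80663199 -322.21948462  148.72698478] [-0.02785522 -0.77211945 -1.81915961]
```

View pics/s7.png

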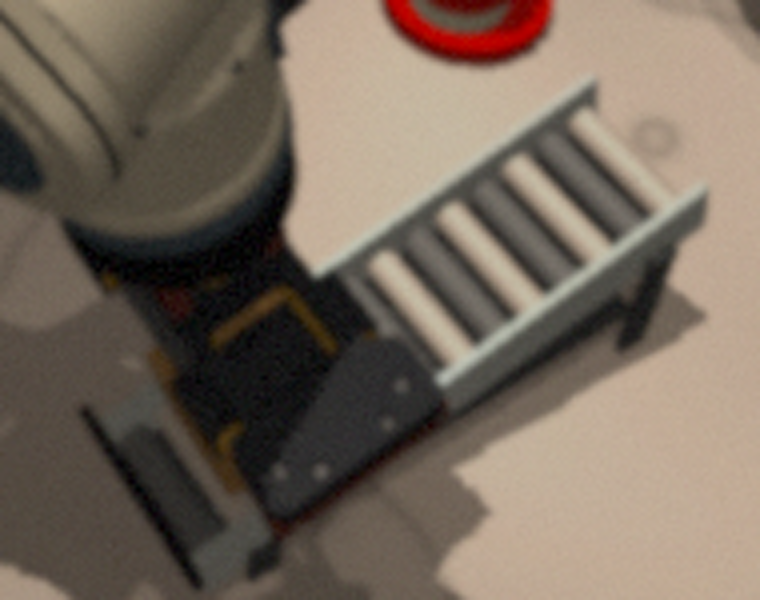

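The gripper hides the carton but is clear of the stop plate. Lower by feel.

servo_tool:
  plan:
    - [[1,0,0,-0.1,0,0,0],[1,0,0,0,0,0,0],[1,0,0,0,0,0,0]]

```text
t: 16.32
ee_pos: [406.8, -323.6, 145.5]
orientation: [-3.109, -0.1, -0.382]
ft_force: [0.6, 0.0, -2.0]
width: 44.1
grasp_force: 29.8
```

servo_tool:
  plan:
    - [[1,0,0,-0.05,0,0,0],[1,0,0,0,0,0,0],[1,0,0,0,0,0,0]]

```text
t: 16.57
ee_pos: [406.6, -323.6, 143.1]
orientation: [-3.109, -0.099, -0.382]
ft_force: [-0.5, 0.0, -2.0]
width: 43.9
grasp_force: 29.8
```

servo_tool:
  plan:
    - [[1,0,0,-0.05,0,0,0],[1,0,0,0,0,0,0],[1,0,0,0,0,0,0]]

```text
t: 16.82
ee_pos: [406.8, -323.7, 141.3]
orientation: [-3.109, -0.099, -0.382]
ft_force: [0.1, -0.2, 1.7]
width: 44.1
grasp_force: 29.8
```

Contact felt; release, retreat along the tool axis, and go on to the white carton while untilting.

servo_tool:
  plan:
    - [[-0.2,0,0,0,0,0,0],[-0.6,0,0,0,0,0,0],[-1,0,0,0,0,0,0],[-1,0,0,0,0,0,0],[-1,0,0,0,0,0,0]]

```text
t: 17.23
ee_pos: [406.7, -323.5, 141.0]
orientation: [-3.109, -0.099, -0.382]
ft_force: [0.3, -0.5, -0.1]
width: 73.5
grasp_force: 0.0
```

servo_tool:
  plan:
    - [[-1,-0.24,-0.02,0.97,0,0,0],[-1,-0.24,-0.02,0.97,0,0,0],[-1,0.3,0.73,-0.1,-0.03,0.465,0],[-1,0.3,0.73,-0.1,-0.03,0.465,0],[-1,0.3,0.73,-0.1,-0.03,0.465,0]]

```text
t: 17.65
ee_pos: [423.6, -237.6, 207.7]
orientation: [-3.133, -0.096, -0.192]
ft_force: [0.3, -0.2, -0.4]
width: 88.1
grasp_force: 0.0
```

servo_tool:
  plan:
    - [[-1,0.3,0.73,-0.1,-0.03,0.465,0],[-1,0.3,0.73,-0.1,-0.03,0.465,0],[-1,0.3,0.73,-0.1,-0.03,0.465,0],[-1,0,0,0,0,0,-0.98],[-1,0,0,0,0,0,-0.98]]

```text
t: 18.07
ee_pos: [460.4, -147.9, 194.4]
orientation: [3.137, -0.168, -0.0]
ft_force: [-0.6, -0.2, 0.2]
width: 88.1
grasp_force: 0.0
```

servo_tool:
  plan:
    - [[-1,0,0,0,0,0,-0.98],[-1,0,0,0,0,0,-0.98],[-1,0,0,0,0,0,-0.98],[-1,0,0,0,0,0,-0.98],[-1,0,0,0,0,0,-0.98]]

```text
t: 18.48
ee_pos: [459.5, -149.8, 194.6]
orientation: [3.028, -0.836, 0.0]
ft_force: [0.3, -1.2, 0.4]
width: 87.6
grasp_force: 0.0
```

servo_tool:
  plan:
    - [[-1,0,0,0,0,0,-0.98],[-1,0,0,0,0,0,0],[-1,0,0,0,0,0,0]]

```text
t: 18.73
ee_pos: [459.4, -149.8, 194.6]
orientation: [2.993, -0.955, 0.0]
ft_force: [0.3, -0.7, -0.2]
width: 87.8
grasp_force: 0.0
```

```bash
python3 - <<'E'
from h import *
o=readout.get_obs(); print(o["t"],o["ee_pos"],o["orientation"])
print(R.from_rotvec(o["orientation"]).as_matrix().round(3))
W=ext("wrist")
w=vision.get_image("wrist")[:,:,::-1]; s=vision.get_image("side")[:,:,::-1]
cv2.imwrite("pics/ws8.png",np.hstack([cv2.resize(w[80:,120:520],(400,400)),cv2.resize(s[300:430,310:440],(400,400),interpolation=2)]))
c,n=np.cos(np.radians(-35.65)),np.sin(np.radians(-35.65))
print(proj(W,[[459,-148.5,58]]+[[459+a*c-b*n,-148.5+a*n+b*c,58] for a,b in((30,22),(30,-22),(-30,-22),(-30,22))])-[120,80])
E
```

```text
18.7333 [ 459.44129663 -149.84786489  194.63984698] [ 2.99284829e+00 -9.54735515e-01  3.05533005e-04]
[[ 0.815 -0.579  0.   ]
 [-0.579 -0.815 -0.   ]
 [ 0.     0.    -1.   ]]
[[205.40318435 187.91853301]
 [163.84989679 134.32733853]
 [247.35850728 134.706634  ]
 [243.86760378 237.47769658]
 [166.56366517 237.13672015]]
```

View pics/ws8.png

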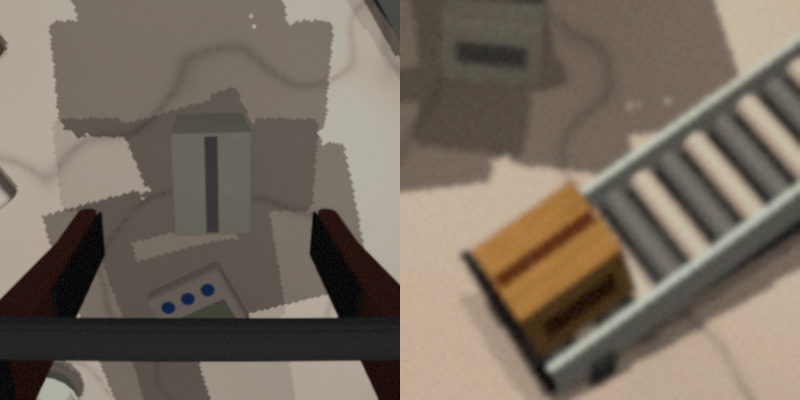

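The brown carton rests upright against the stop. The white carton's top, (170,132)–(250,233) in the crop, sits ~3 mm from the prediction. Correct, descend, grip.

servo_tool:
  plan:
    - [[-1,0,-0.08,-0.8,0,0,0],[-1,0,0,-0.8,0,0,0],[-1,0,0,-0.63,0,0,0],[-1,0,0,0,0,0,0],[1,0,0,0,0,0,0]]

```text
t: 19.25
ee_pos: [458.8, -152.9, 104.7]
orientation: [2.992, -0.957, -0.005]
ft_force: [-0.0, 0.3, 0.0]
width: 83.9
grasp_force: 0.0
```

servo_tool:
  plan:
    - [[1,0,0,0,0,0,0],[1,0,0,0,0,0,0],[1,0,0,0,0,0,0],[1,0,0,0,0,0,0],[1,0,0,0,0,0,0]]

```text
t: 19.67
ee_pos: [459.9, -153.2, 106.4]
orientation: [2.992, -0.958, 0.003]
ft_force: [-0.6, 0.2, 0.4]
width: 51.4
grasp_force: 0.0
```

servo_tool:
  plan:
    - [[1,0,0,0,0,0,0],[1,0,0,0,0,0,0],[1,0,0,0,0,0,0]]

```text
t: 19.92
ee_pos: [459.8, -153.2, 106.0]
orientation: [2.992, -0.958, 0.002]
ft_force: [-1.4, 1.0, 7.2]
width: 44.0
grasp_force: 29.8
```

servo_tool:
  plan:
    - [[1,0,0,1,0,0,0],[1,0,0,1,0,0,0],[1,0,0,0.5,0,0,0.98],[1,0,-0.32,0,0,0,0.98],[1,0,-0.32,0,0,0,0.98]]

```text
t: 20.33
ee_pos: [460.1, -178.9, 207.2]
orientation: [3.091, -0.559, 0.005]
ft_force: [0.0, 0.6, -1.2]
width: 44.1
grasp_force: 29.8
```

servo_tool:
  plan:
    - [[1,0,-0.32,0,0,0,0.98],[1,0,-0.32,0,0,0,0.98],[1,0,-0.32,0,0,0,0.98],[1,0,-0.32,0,0,0,0.98],[1,0,-0.32,0,0,0,0.98]]

```text
t: 20.75
ee_pos: [459.1, -243.1, 205.3]
orientation: [-3.139, -0.107, 0.0]
ft_force: [-0.1, 0.3, -0.3]
width: 43.9
grasp_force: 29.8
```

servo_tool:
  plan:
    - [[1,0.02,-0.32,0,0.03,-0.465,0],[1,0.02,-0.32,0,0.03,-0.465,0],[1,0.02,-0.32,0,0.03,-0.465,0],[1,0.02,-0.32,0,0.03,-0.465,0],[1,0.02,-0.32,0,0.03,-0.465,0]]

```text
t: 21.17
ee_pos: [463.2, -307.1, 205.3]
orientation: [-3.117, -0.1, -0.32]
ft_force: [-1.0, 0.3, -1.2]
width: 43.9
grasp_force: 29.8
```

servo_tool:
  plan:
    - [[1,0.02,-0.32,0,0.03,-0.465,0],[1,0,0,0,0,0,0],[1,0,0,0,0,0,0]]

```text
t: 21.42
ee_pos: [463.6, -319.6, 205.1]
orientation: [-3.109, -0.097, -0.379]
ft_force: [-0.0, 0.9, -1.6]
width: 43.7
grasp_force: 29.8
```

```bash
python3 - <<'E'
from h import *
o=readout.get_obs(); print(o["t"],o["ee_pos"],o["orientation"],o["width"])
print(R.from_rotvec(o["orientation"]).as_matrix().round(3))
w=vision.get_image("wrist")[:,:,::-1]; cv2.imwrite("pics/w9.png",w)
E
```

```text
21.4167 [ 463.56881321 -319.63793396  205.11592515] [-3.10857507 -0.09684629 -0.3789406 ] 43.70701659660696
[[ 0.969  0.062  0.24 ]
 [ 0.06  -0.998  0.016]
 [ 0.24  -0.001 -0.971]]
```

View pics/w9.png

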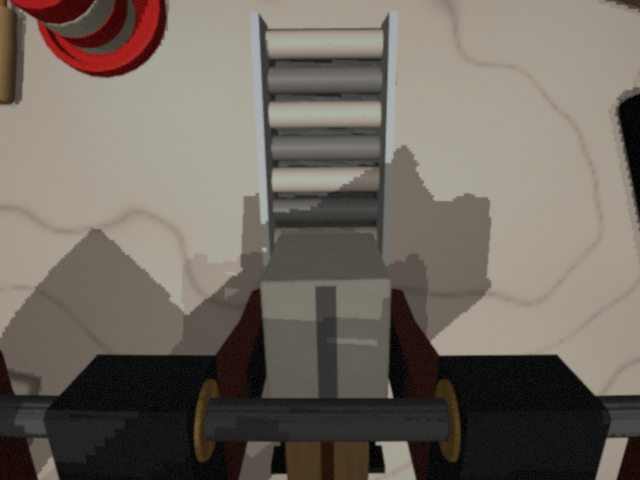

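The lane's middle (x≈325) is centred under the white carton, with the brown one behind. Descend.

servo_tool:
  plan:
    - [[1,0,0,-0.5,0,0,0],[1,0,0,-0.4,0,0,0],[1,0,0,-0.2,0,0,0],[1,0,0,0,0,0,0],[1,0,0,0,0,0,0]]

```text
t: 21.88
ee_pos: [464.4, -318.8, 161.2]
orientation: [-3.108, -0.101, -0.38]
ft_force: [-0.3, -0.1, -0.9]
width: 43.8
grasp_force: 29.8
```

servo_tool:
  plan:
    - [[1,0,0,-0.07,0,0,0],[1,0,0,0,0,0,0],[1,0,0,0,0,0,0]]

```text
t: 22.13
ee_pos: [464.6, -319.6, 159.3]
orientation: [-3.109, -0.1, -0.383]
ft_force: [-0.2, 0.2, -1.6]
width: 44.3
grasp_force: 29.8
```

servo_tool:
  plan:
    - [[1,0,0,-0.05,0,0,0],[1,0,0,0,0,0,0],[1,0,0,0,0,0,0]]

```text
t: 22.38
ee_pos: [464.3, -319.5, 156.8]
orientation: [-3.109, -0.099, -0.382]
ft_force: [-0.1, 1.2, -1.6]
width: 44.2
grasp_force: 29.8
```

servo_tool:
  plan:
    - [[1,0,0,-0.04,0,0,0],[1,0,0,0,0,0,0],[1,0,0,0,0,0,0]]

```text
t: 22.63
ee_pos: [464.6, -319.6, 156.4]
orientation: [-3.109, -0.099, -0.384]
ft_force: [-4.5, 1.8, 13.0]
width: 44.6
grasp_force: 29.8
```

Contact. Release, retreat along the tool axis and move away for a final look.

servo_tool:
  plan:
    - [[-0.2,0,0,0,0,0,0],[-0.6,0,0,0,0,0,0],[-1,0,0,0,0,0,0],[-1,0,0,0,0,0,0],[-1,0,0,0,0,0,0]]

```text
t: 23.05
ee_pos: [464.3, -319.5, 154.9]
orientation: [-3.109, -0.099, -0.381]
ft_force: [0.1, 1.2, -0.3]
width: 73.9
grasp_force: 0.0
```

servo_tool:
  plan:
    - [[-1,0,0,0,0,0,0],[-1,-0.24,-0.02,0.97,0,0,0],[-1,-0.24,-0.02,0.97,0,0,0],[-1,-0.24,-0.02,0.97,0,0,0],[-1,0,0.9,0,0,0,0]]

```text
t: 23.47
ee_pos: [438.1, -291.9, 278.6]
orientation: [3.112, 0.094, 0.398]
ft_force: [1.2, 0.3, 0.3]
width: 87.8
grasp_force: 0.0
```

servo_tool:
  plan:
    - [[-1,0,0.9,0,0,0,0],[-1,0,0.9,0,0,0,0],[-1,0,0.9,0,0,0,0],[-1,0,0.9,0,0,0,0],[-1,0,0.9,0,0,0,0]]

```text
t: 23.88
ee_pos: [435.1, -104.4, 271.6]
orientation: [-3.109, -0.098, -0.382]
ft_force: [0.2, 0.2, 0.1]
width: 88.0
grasp_force: 0.0
```

servo_tool:
  plan:
    - [[-1,0,0.9,0,0,0,0],[-1,0,0.9,0,0,0,0],[-1,0,0.9,0,0,0,0],[-1,0,0,0,0,0,0],[-1,0,0,0,0,0,0]]

```text
t: 24.3
ee_pos: [435.3, 4.0, 271.5]
orientation: [-3.108, -0.107, -0.382]
ft_force: [0.4, -0.3, 0.1]
width: 87.6
grasp_force: 0.0
```

```bash
python3 - <<'E'
from h import *
o=readout.get_obs(); print(o["t"],o["ee_pos"],o["ft_force"])
s=vision.get_image("side")[:,:,::-1];t=vision.get_image("top")[:,:,::-1]
cv2.imwrite("pics/f.png",np.hstack([cv2.resize(s[180:430,300:500],(440,550),interpolation=2),cv2.resize(t[140:330,380:505],(360,550),interpolation=2)]))
E
```

```text
24.3 [435.33445833   4.01761704 271.52659437] [ 0.41251833 -0.25179935  0.11170788]
```

View pics/f.png

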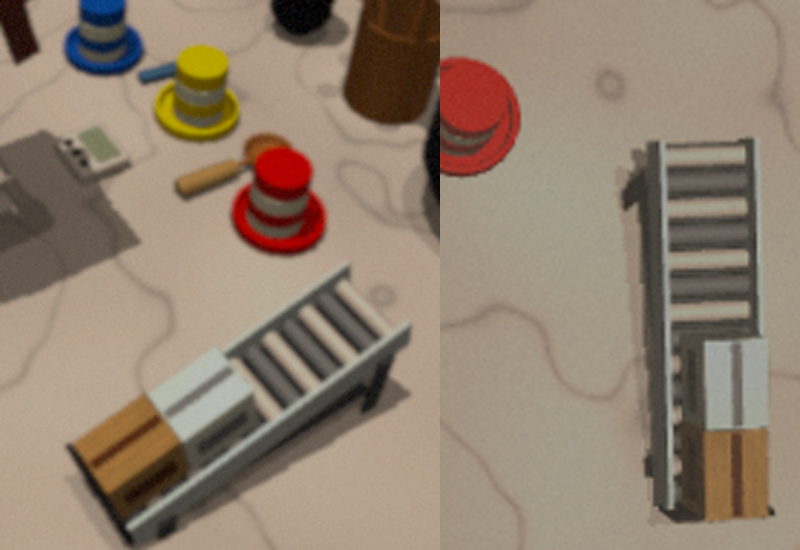

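The final views show the brown carton against the stop with the white one flush behind it, and all three jars upright inside their coasters. Handing in.

```bash
python3 -c "
from workcell import close_job
print(close_job())"
```

```text
the job is handed in; nothing more can be done
None
```

The job is handed in after about 24 s of robot time: all three jars stand upright in their matching coasters, the brown carton rests against the lane's stop, and the white one sits right behind it. The closing camera views confirm this; the judge's verdict was not shown.

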